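# Take the lens off its bayonet mount

## Task

Press the mount's release button all the way down so that it stays down, then turn the lens about a quarter turn anticlockwise (seen from above) and lift it straight off the mount. Carry it to the lens tray and stand it upright on its foot on the tray's floor, setting it down without dropping it. Leave the other things on the bench where they are.

Things in the scene. Friction and masses are not known exactly. Their poses are not given: they have to be found in the camera images.
- lens_mount: Bayonet mount fixed to the bench: dark base plate 96x96 mm, 20 mm thick, with a tongue on its -x side that carries the release button; on it an aluminium ring 82 mm across, 13 mm high (top 33 mm above the bench). Origin: on the ring's axis at the bench surface, z up. Two claws of the ring, at the mount's +x and -x, cover the lens's ears when locked; slots at +y and -y are open upward.
- lens_seat (a point): Centre of the seat that the lens's foot rests on, on the ring's axis 20 mm above the bench. Locked: lens x axis parallel to mount x. From there the lens turns only anticlockwise (from above) about this point: the ears are clear of the claws after 1.0 rad, a stop ends the turn at about 1.55 rad. About 2 mm play all round.
- release_button (a joint): Travel of the release button, 0 = up (lens latched), 0.008 m = fully down (latch pin withdrawn). It moves straight down, takes about 3 N, has no spring back and stays where it is pushed. While it is up, its pin stops the lens from turning.
- release_button_top (a point): Centre of the top of the release button, a plain grey round plunger 22 mm across on the mount's tongue, 70 mm from the mount's axis toward the mount's -x. Its top is 36 mm above the bench when up, 28 mm when down.
- lens: Loose lens, 0.2 to 0.45 kg, upright in the mount, 70 mm tall: steel foot 48 mm in diameter with two ears at the bottom (6 mm thick, 18 mm wide, 66 mm tip to tip along the lens's x), black ribbed grip ring 52 mm in diameter from 25 to 61 mm above the foot's underside, 47 mm aluminium rim above it. Origin: centre of the foot's underside (20 mm above the bench in the mount), z up.
- lens_tray: Open square grey tray fixed to the bench, 126x126 mm outside, 18 mm high, walls and floor 5 mm thick (inside 116x116 mm, floor 5 mm above the bench). Origin: centre of its underside; x and y along its sides.
- mouse: Black computer mouse, 109x60x38 mm, loose; leave it alone. Origin: centre of the underside.
- loupe: Black eye loupe standing on its rim, 37 mm in diameter, 34 mm tall, loose; leave it alone. Origin: centre of the underside.
- ring_gauge: Plain steel ring gauge lying flat, 45 mm in diameter, 16 mm high, loose; leave it alone. Origin: centre of the underside.
- cleaner_bottle: Small white bottle with a pointed cap, 35 mm in diameter, 90 mm tall, loose; leave it alone. Origin: centre of the underside.
- dust_brush: Small wooden dust brush lying flat, 126 mm long, 17 mm wide, 12 mm high, loose; leave it alone. Origin: centre of the underside.

How it is judged:
By the outcome, as a careful person would: the job done as asked, in the order asked, and still so for the second after the job is handed in, with the robot touching nothing.
It also fails if it takes over 58 s, if anything falls off the work surface, if the arm or the gripper's body presses on something with over 40 N, if the wrist force passes 120 N, or if a joint passes its speed limit or range.

## Robot

A 7-joint arm with a two-finger parallel gripper is mounted at the origin on a cart in front of the work surface, level with it; the furniture and walls round the work are solid. World frame = base frame: x ahead of the robot, y to its left, z up, the work surface at z = 0. Lengths are in m, angles in rad, forces in N, time in s.
With the tool pointing down it reaches from about 0.35 to 0.9 m from the base axis. Payload 8.1 kg.
Tool frame: the origin (TCP) lies at the very end of the fingers, on their centre line; the grasp point (between the pads) lies 19 mm behind it; z points along the fingers, y is the line along which they close (so a half turn about z gives the same grasp; the last joint's range is limited). The gripper opens to 85 mm and grips with 20 to 120 N. Pads are 22 mm wide; open, the fingers measure 114 mm over their backs; the gripper's body (76 mm by 85 mm) begins 54 mm behind the grasp point. The pads swing forward as they close: fully open they stand 13 mm farther back than shut.
Start: joints at [1.174, 0.434, 0.025, 1.573, -0.012, 1.134, -0.075], TCP at [0.181, -0.598, 0.231] pointing down, gripper open.
Joint ranges: [-2.62, 2.62], [-0.44, 2.09], [-1.27, 1.32], [0.08, 2.57], [-1.32, 4.46], [0.12, 2], [-2.74, 2.74]. Speed limits (rad/s): [2.22, 2.22, 3.01, 3.01, 3.14, 3.14, 3.14].

## Interface

Orientations are given as a unit quaternion [w, x, y, z].
In Python, from bench import telemetry, optics, job, models gives the robot as it stands.
- The arm moves only by the shell command python3 -m handwheel 'ROWS' [FORCE]. ROWS is JSON, one flat list of numbers, 7 for each row, row after row: the shift along the tool's x, y, z in cm, then the turn, a rotation vector about the tool's x, y, z in degrees, then the opening, from 0 (shut) to 1 (fully open). In form: [tx, ty, tz, ax, ay, az, fingers, tx, ty, tz, ax, ay, az, fingers, ...]. A call has 1 to 5 rows; each row shifts and turns the commanded pose from where the row before left it, along the tool's axes as they then stand; what a row does not reach is not made up. A row lasts 1/8 s, in which the tool goes at most 62.5 mm and 10.7 degrees, less where a joint would pass 70% of its speed; a pose out of reach is approached as far as the arm can. A call is refused whole if a number of a shift passes 6.25 or a number of a turn 10.7, either way. A call with a gripper value outside its range is refused whole. The fingers move at their own pace and stop on an object; FORCE is the grip in N (left out, the last holds). Time passes only in rows, so rows that do not move let the fingers close. It gives the time, the measured TCP pose, the force, the opening and the grip force at its end, in the units of the state.
- telemetry.sense(): the state, without advancing time (a new reading comes with each control period).
- optics.get_image(name): name is "scene" or "side" or "wrist"; returns the picture (384x512x3 uint8, red, green, blue); there is no depth.
- optics.camera_params(name): a dict with "vertical_fov" (degrees; the focal length in pixels is half the picture's height over the tangent of half this angle, whatever the lens; pixels are square), "cx", "cy" (the principal point, pixels), "R" (3x3) and "t" (3): a world point X has camera coordinates R X + t; the wrist camera has in their place "tool_from_camera" (4x4, takes a point from camera to tool coordinates, whose origin is the TCP and whose axes are the flange's). Camera axes: x right, y down, z forward; pixel columns grow to the right and rows downward; lengths in m; the calibration is good to about 2 mm. The wrist camera is an equidistant fisheye: a pixel r from the principal point sees the ray r / f radians off the axis. A picture is of the moment at which its call begins: read the wrist's pose just before it. camera_params takes no time and is no camera call.
- job.sign_off(): hands the job in; it is judged then, once.
Trained networks look in the newest picture that a camera, given by its name, has taken for a name from the list of things; names that differ only in an ending like _2 or _b are one class to them, and where a whole thing is asked for, a point or a joint stands for the part that bears it (a point fixed in the world has none). Each returns a list of dicts, best first, with "confidence" (0 to 1); they miss things now and then, are a little off and sometimes report something else, mostly with a low value. They report only what shows in the picture. A call takes as long as a camera call.
- models.find_in(camera, label): "centre" ([column, row] in pixels, amid what is visible of it).
- models.landmark_of(camera, label): "centre" ([column, row] in pixels: a listed point, or the origin of a listed thing).
The state is a dict: "clock": time; "q": joint angles; "dq": joint speeds; "effort": joint torques, N m; "eef_pos": TCP position; "tcp_rot": TCP orientation; "force": force on the tool from outside, world axes, zero at the start; "ft_torque": the same for the moment, N m; "opening": finger opening in m; "grip_force": force on a finger pad.
Only numpy, scipy, OpenCV 4.12 (cv2) and the standard library are available. Lean on these libraries where they do the work, as an engineer would, in place of code of your own. Each camera call takes 0.05 s, during which the arm holds its last target. There are 200 camera calls.

## Working session

There is one attempt and no reset: what is moved stays moved. The work goes in short steps, Python scripts to look and compute and a shell command to move; the robot and the scene stay as the last step left them, time stands still between calls to the robot, and variables do not carry over. Pictures are saved under pics/ and viewed, at most 10 in all, crops included, and the job is handed in when it is done.

```bash
mkdir -p pics; cat > h.py <<'E'
import numpy as np, cv2
from bench import telemetry, optics, job, models
from scipy.spatial.transform import Rotation as Ro
def ray(cam,px,s=None):
    p=optics.camera_params(cam); f=192/np.tan(np.radians(p["vertical_fov"])/2)
    d=np.array([px[0]-p["cx"],px[1]-p["cy"]])
    if cam=="wrist":
        r=np.linalg.norm(d); th=r/f
        v=np.array([*(d/max(r,1e-9)*np.sin(th)),np.cos(th)])
        T=np.array(p["tool_from_camera"]); q=s["tcp_rot"]
        R=Ro.from_quat([q[1],q[2],q[3],q[0]]).as_matrix()
        return R@T[:3,3]+np.array(s["eef_pos"]), R@T[:3,:3]@v
    R=np.array(p["R"]);t=np.array(p["t"])
    return -R.T@t, R.T@np.array([d[0]/f,d[1]/f,1])
def at_z(cam,px,z,s=None):
    o,v=ray(cam,px,s); return o+v*(z-o[2])/v[2]
def tri(rays):
    A=np.zeros((3,3));b=np.zeros(3)
    for o,v in rays:
        v=v/np.linalg.norm(v);P=np.eye(3)-np.outer(v,v);A+=P;b+=P@o
    return np.linalg.solve(A,b)
def snap(cam,name):
    im=optics.get_image(cam); cv2.imwrite(f"pics/{name}.png",im[:,:,::-1]); return im
E
cat > m.py <<'E'
from h import *
np.set_printoptions(precision=4,suppress=True)
s=telemetry.sense();print({k:s[k] for k in("clock","eef_pos","tcp_rot","force","opening")})
Z=dict(lens_mount=0,lens_seat=.02,release_button_top=.036,lens=.02,lens_tray=0,mouse=0,loupe=0,ring_gauge=0,cleaner_bottle=0,dust_brush=0)
for c in("scene","side","wrist"):
    snap(c,c+"0")
    for n,z in Z.items():
        for r in models.landmark_of(c,n)[:1]: print(c,n,np.round(r["centre"],1),round(r["confidence"],2),at_z(c,r["centre"],z,s))
a=[cv2.imread(f"pics/{c}0.png") for c in("scene","side")]
cv2.imwrite("pics/both0.png",np.vstack(a)[:, :] if 0 else cv2.resize(np.hstack(a),(800,300)))
E
python3 m.py
```

```text
{'clock': 0.0, 'eef_pos': array([ 0.1808, -0.5978,  0.2306]), 'tcp_rot': array([-0.0007,  0.9892,  0.1463, -0.0002]), 'force': array([ 0.0042,  0.2834, -0.135 ]), 'opening': 0.08529551134798508}
scene lens_mount [239.1 197.6] 0.91 [ 0.5776 -0.1686  0.    ]
scene lens_seat [239.3 194.9] 0.76 [ 0.5734 -0.1624  0.02  ]
scene release_button_top [181.2 224. ] 0.5 [ 0.6539 -0.0112  0.036 ]
scene lens [235.6 194.1] 0.97 [ 0.5832 -0.1608  0.02  ]
scene lens_tray [300.1 147.8] 0.61 [ 0.5    -0.4069  0.    ]
scene mouse [221.1 261.5] 0.62 [0.5308 0.0225 0.    ]
scene loupe [180.7 225.4] 0.74 [ 0.6702 -0.0276  0.    ]
scene ring_gauge [302.2 195.2] 0.8 [ 0.431  -0.2452  0.    ]
scene cleaner_bottle [148.8 253. ] 0.62 [0.6977 0.0738 0.    ]
scene dust_brush [280.1 266.3] 0.86 [ 0.4003 -0.0237 -0.    ]
side lens_mount [249.4 209.1] 0.67 [ 0.5787 -0.1669  0.    ]
side lens_seat [249.6 206.2] 0.65 [ 0.5781 -0.1543  0.02  ]
side release_button_top [274.2 203.7] 0.46 [ 0.511  -0.1399  0.036 ]
side lens [246.8 202.9] 0.87 [ 0.5854 -0.1701  0.02  ]
side lens_tray [264.6 160.6] 0.85 [ 0.5182 -0.4236  0.    ]
side mouse [273.5 256.6] 0.56 [ 0.5268  0.0282 -0.    ]
side loupe [212.6 239.7] 0.49 [ 0.6793 -0.0447 -0.    ]
side ring_gauge [264.5 161. ] 0.53 [ 0.5187 -0.4212  0.    ]
side cleaner_bottle [202.2 278.2] 0.62 [0.6999 0.0889 0.    ]
side dust_brush [322.2 241.1] 0.58 [ 0.3971 -0.0198  0.    ]
```

View pics/scene0.png

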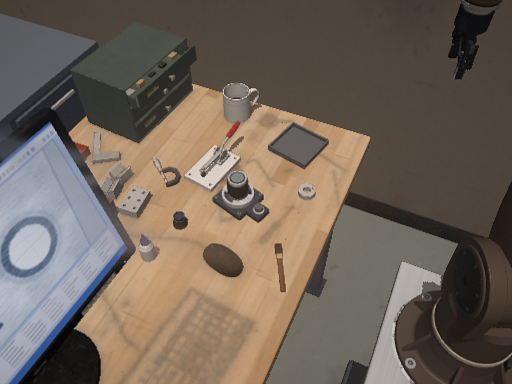

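View pics/side0.png

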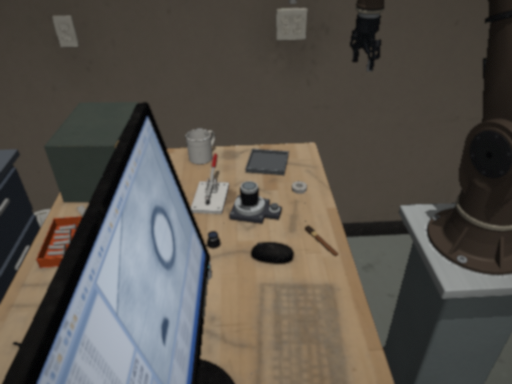

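```bash
python3 -m handwheel '[4.2,-2.9,0,0,0,0,1,4.2,-2.9,0,0,0,0,1,4.2,-2.9,0,0,0,0,1,4.2,-2.9,0,0,0,0,1,4.2,-2.9,0,0,0,0,1]' && python3 -m handwheel '[4.2,-2.9,-0.5,0,0,0,0,4.2,-2.9,-0.5,0,0,0,0,4.2,-2.9,-0.5,0,0,0,0,4.2,-2.9,-0.5,0,0,0,0,4.2,-2.9,-0.5,0,0,0,0]' && python3 -m handwheel '[0,0,0,0,0,0,0,0,0,0,0,0,0,0,0,0,0,0,0,0,0]'
cat > m2.py <<'E'
from h import *
import sys
np.set_printoptions(precision=4,suppress=True)
s=telemetry.sense();print({k:s[k] for k in("clock","eef_pos","tcp_rot","force","opening")})
q=s["tcp_rot"];print(Ro.from_quat([q[1],q[2],q[3],q[0]]).as_matrix())
snap("wrist",sys.argv[1])
Z=dict(lens_mount=0,lens_seat=.02,release_button_top=.036,lens=.02,lens_tray=0,ring_gauge=0)
for n,z in Z.items():
    for r in models.landmark_of("wrist",n)[:2]: print(n,np.round(r["centre"],1),round(r["confidence"],2),at_z("wrist",r["centre"],z,s))
E
python3 m2.py w1; python3 -c "
from h import *
print(at_z('scene',(260,209),.036),at_z('side',(274,208),.036))"
```

```text
clock: 2.28
eef_pos: [0.3409, -0.3974, 0.2316]
tcp_rot: [0.0, 0.989, 0.146, 0.0]
force: [0.8, -0.9, 0.2]
opening: 0.0856
grip_force: 0.0
clock: 2.9
eef_pos: [0.4999, -0.1978, 0.2567]
tcp_rot: [0.0, 0.989, 0.146, 0.0]
force: [0.5, -0.6, 0.9]
opening: -0.0
grip_force: 0.0
clock: 3.28
eef_pos: [0.4982, -0.2004, 0.2562]
tcp_rot: [0.0, 0.989, 0.145, -0.0]
force: [-0.4, -0.2, 1.0]
opening: 0.0002
grip_force: 0.0
{'clock': 3.275, 'eef_pos': array([ 0.4982, -0.2004,  0.2562]), 'tcp_rot': array([ 0.0002,  0.9894,  0.1452, -0.0003]), 'force': array([-0.4206, -0.2246,  1.0112]), 'opening': 0.0001580888604134611}
[[ 0.9578  0.2874 -0.0006]
 [ 0.2874 -0.9578 -0.0005]
 [-0.0007  0.0003 -1.    ]]
release_button_top [207.  142.6] 0.5 [ 0.5075 -0.1392  0.036 ]
lens_tray [387.  193.6] 0.61 [ 0.5073 -0.411   0.    ]
ring_gauge [272.9 215.7] 0.74 [ 0.4247 -0.2537  0.    ]
[ 0.50113948 -0.13180071  0.036     ] [ 0.51315088 -0.1208239   0.036     ]
```

View pics/w1.png

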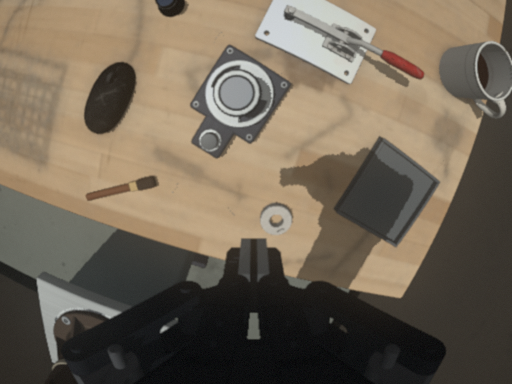

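```bash
python3 - <<'E'
from h import *
np.set_printoptions(precision=4,suppress=True)
s=telemetry.sense(); W=lambda p,z:at_z("wrist",p,z,s)
P=np.array([W(p,.02) for p in((231,50),(284.5,85),(249.5,137),(196.5,104))]);print(P,P.mean(0))
print("rim",W((238,93),.09),"btn",W((209,140),.036))
T=np.array([W(p,.018) for p in((381,139),(438,185),(396,244),(334,209))]);print(T,T.mean(0))
for e in(P,T):
    for i in range(4):
        d=e[(i+1)%4]-e[i];print(np.linalg.norm(d),np.degrees(np.arctan2(d[1],d[0])))
E
python3 - <<'E'
import cv2
i=cv2.imread('pics/w1.png')[30:170,170:310];cv2.imwrite('pics/c1.png',cv2.resize(i,None,fx=4,fy=4,interpolation=cv2.INTER_CUBIC))
E
```

```text
[[ 0.6283 -0.1326  0.02  ]
 [ 0.6045 -0.2096  0.02  ]
 [ 0.5276 -0.187   0.02  ]
 [ 0.55   -0.1099  0.02  ]] [ 0.5776 -0.1598  0.02  ]
rim [ 0.5772 -0.1607  0.09  ] btn [ 0.5121 -0.1396  0.036 ]
[[ 0.5814 -0.3583  0.018 ]
 [ 0.5512 -0.482   0.018 ]
 [ 0.4405 -0.4537  0.018 ]
 [ 0.4665 -0.3295  0.018 ]] [ 0.5099 -0.4059  0.018 ]
0.08056473206475115 -107.12732344654599
0.08018810998117029 163.6148727397729
0.08025978918978896 73.81289929907234
0.0815096393204715 -16.17518687582278
0.12733256186493172 -103.70621619775561
0.11427198669669274 165.61848172474257
0.12686752801925277 78.17417096948112
0.11842975474121156 -14.099765263494064
```

View pics/c1.png

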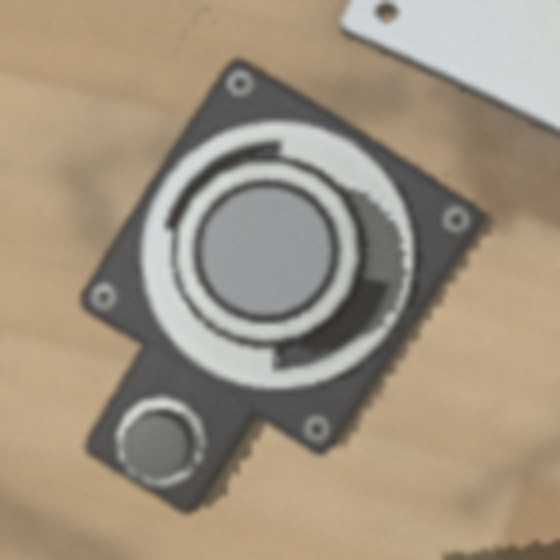

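```bash
python3 -m handwheel '[2.8,-5.4,0,0,0,0,0,0,0,5,0,0,0,0,0,0,5,0,0,0,0,0,0,5,0,0,0,0,0,0,4,0,0,0,0]' && python3 -m handwheel '[0,0,1,0,0,0,0,0,0,0,0,0,0,0]'
python3 -c "
from h import *
s=telemetry.sense();print(s['q'],s['force'],s['eef_pos'])"; python3 m2.py w2
```

```text
clock: 4.25
eef_pos: [0.5097, -0.1393, 0.0646]
tcp_rot: [-0.0, 0.989, 0.146, -0.0]
force: [0.3, 0.3, 0.1]
opening: 0.0003
grip_force: 0.0
clock: 4.5
eef_pos: [0.5104, -0.1393, 0.0566]
tcp_rot: [-0.0, 0.989, 0.146, -0.0]
force: [0.9, 0.6, -0.0]
opening: -0.0001
grip_force: 0.0
[ 0.31440057  0.5086808  -0.20085473  1.97675204  0.15688351  0.67098895
 -1.2618798 ] [ 0.86716798  0.61189271 -0.03224355] [ 0.51042349 -0.13929148  0.05663767]
{'clock': 4.5, 'eef_pos': array([ 0.5104, -0.1393,  0.0566]), 'tcp_rot': array([-0.    ,  0.9892,  0.1464, -0.0001]), 'force': array([ 0.8672,  0.6119, -0.0322]), 'opening': -9.784800630889475e-05}
[[ 0.9572  0.2896 -0.0002]
 [ 0.2896 -0.9572  0.0001]
 [-0.0002 -0.0001 -1.    ]]
release_button_top [249.5 237.4] 0.78 [ 0.5081 -0.1388  0.036 ]
lens [313.7 137. ] 0.83 [ 0.5765 -0.1592  0.02  ]
lens_tray [489.7 276.1] 0.79 [ 0.509  -0.4056  0.    ]
lens_tray [345.6 325.8] 0.64 [ 0.4246 -0.2571  0.    ]
ring_gauge [346.7 322.2] 0.58 [ 0.4291 -0.256   0.    ]
```

View pics/w2.png

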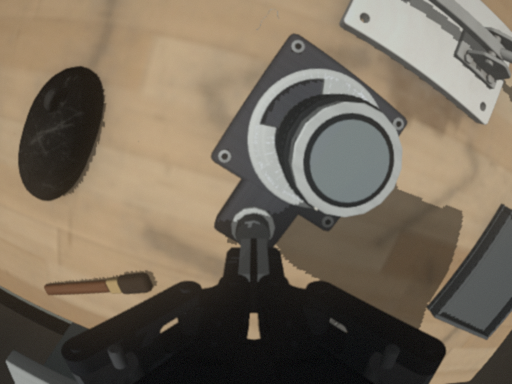

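Closed fingertips (≈252,240) are over the button, with the lens clear. Pressing.

```bash
python3 -m handwheel '[0,0,1,0,0,0,0,0,0,1,0,0,0,0,0,0,0.4,0,0,0,0]' && python3 -m handwheel '[0,0,0.3,0,0,0,0,0,0,0.1,0,0,0,0,0,0,0,0,0,0,0]'
```

```text
clock: 5.22
eef_pos: [0.51, -0.1392, 0.0314]
tcp_rot: [-0.0, 0.989, 0.146, -0.0]
force: [-0.4, 1.0, 1.9]
opening: -0.0001
grip_force: 1.2
clock: 5.6
eef_pos: [0.5101, -0.1392, 0.0283]
tcp_rot: [-0.0, 0.989, 0.146, -0.0]
force: [-0.7, -0.3, -0.1]
opening: -0.0002
grip_force: 0.0
```

```bash
python3 -m handwheel '[0,0,0.1,0,0,0,0,0,0,0,0,0,0,0]' && python3 -m handwheel '[0,0,0.1,0,0,0,0,0,0,0,0,0,0,0]'&& python3 -m handwheel '[0,0,0.1,0,0,0,0,0,0,0,0,0,0,0]'
```

```text
clock: 5.85
eef_pos: [0.5102, -0.1393, 0.0281]
tcp_rot: [0.0, 0.989, 0.146, 0.0]
force: [-3.7, 0.5, 11.0]
opening: 0.0002
grip_force: 5.4
clock: 6.1
eef_pos: [0.5103, -0.1392, 0.0279]
tcp_rot: [0.0, 0.989, 0.146, 0.0]
force: [-7.0, 1.2, 23.2]
opening: -0.0001
grip_force: 11.7
clock: 6.35
eef_pos: [0.5104, -0.1393, 0.0278]
tcp_rot: [0.0, 0.989, 0.146, 0.0]
force: [-10.6, 2.0, 36.3]
opening: 0.0001
grip_force: 18.1
```

```bash
python3 -m handwheel '[0,0,-1,0,0,0,0,0,0,-4,0,0,0,0,0,0,-5,0,0,0,0,0,0,-5,0,0,0,1,0,0,0,0,0,0,1]' && python3 -m handwheel '[0,0,0,0,0,0,1,0,0,0,0,0,0,1]' && python3 m2.py w3; python3 - <<'E'
from h import *
s=telemetry.sense();im=optics.get_image("wrist")
cv2.imwrite('pics/c3.png',cv2.resize(im[40:240,180:400,::-1],None,fx=3.6,fy=3,interpolation=cv2.INTER_CUBIC)) if 0 else cv2.imwrite('pics/c3.png',cv2.resize(im[20:240,160:440,::-1],None,fx=2.7,fy=2.7,interpolation=cv2.INTER_CUBIC))
E
```

```text
clock: 6.98
eef_pos: [0.5127, -0.1396, 0.1793]
tcp_rot: [0.001, 0.989, 0.146, 0.004]
force: [-0.0, -0.5, -0.5]
opening: 0.0358
grip_force: 0.0
clock: 7.22
eef_pos: [0.5092, -0.1391, 0.1739]
tcp_rot: [-0.0, 0.989, 0.146, -0.001]
force: [-0.6, -0.8, -0.1]
opening: 0.072
grip_force: 0.0
{'clock': 7.225, 'eef_pos': array([ 0.5092, -0.1391,  0.1739]), 'tcp_rot': array([-0.0004,  0.9892,  0.1464, -0.0012]), 'force': array([-0.6094, -0.8183, -0.0562]), 'opening': 0.07204885645007782}
[[ 0.9572  0.2896 -0.0025]
 [ 0.2896 -0.9572  0.0005]
 [-0.0023 -0.0012 -1.    ]]
lens_seat [321.  257.5] 0.43 [ 0.4396 -0.2444  0.02  ]
release_button_top [252.1 179.6] 0.81 [ 0.5107 -0.1386  0.036 ]
lens [289.3 118.9] 0.7 [ 0.5774 -0.157   0.02  ]
lens [201.7   0. ] 0.25 [ 0.6708 -0.0379  0.02  ]
lens_tray [439.3 230.1] 0.71 [ 0.5094 -0.4061  0.    ]
ring_gauge [321.6 257.7] 0.89 [ 0.4295 -0.2539  0.    ]
```

View pics/c3.png

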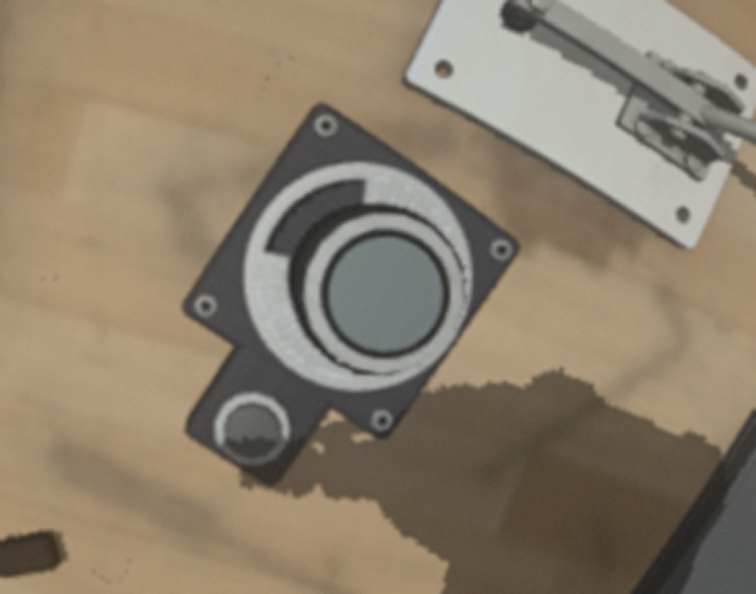

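```bash
python3 - <<'E'
from h import *
np.set_printoptions(precision=4,suppress=True)
s=telemetry.sense(); W=lambda p,z:at_z("wrist",np.array(p)/2.7+[160,20],z,s)
P=np.array([W(p,.02) for p in((326,125),(502,250),(381,420),(205,305))]);print(P.mean(0),P[0]-P[3])
print(W((386,292),.09),W((386,293),.09),W((358,276),.033),W((253,428),.036),W((253,428),.028))
print(s['eef_pos'])
E
```

```text
[ 0.5765 -0.1607  0.02  ] [ 0.0773 -0.0229  0.    ]
[ 0.5771 -0.1602  0.09  ] [ 0.5768 -0.1603  0.09  ] [ 0.5769 -0.1596  0.033 ] [ 0.5131 -0.1401  0.036 ] [ 0.511  -0.1407  0.028 ]
[ 0.5101 -0.1393  0.1751]
```

```bash
python3 -m handwheel '[2.9,2,0,0,0,0,1,2.9,1.9,0,0,0,0,1,0,0,4,0,0,0,1,0,0,0,0,0,0,1,0,0,0,0,0,0,1]' 40
```

```text
clock: 8.25
eef_pos: [0.577, -0.1598, 0.1362]
tcp_rot: [0.0, 0.989, 0.146, 0.0]
force: [-0.3, 1.2, 1.0]
opening: 0.0853
grip_force: 0.0
```

```bash
python3 -m handwheel '[0,0,4,0,0,0,1,0,0,4,0,0,0,1,0,0,1.4,0,0,0,1,0,0,0,0,0,0,1,0,0,0,0,0,0,1]' 40 && python3 -m handwheel '[0,0,0,0,0,0,0.3,0,0,0,0,0,0,0.3,0,0,0,0,0,0,0,0,0,0,0,0,0,0,0,0,0,0,0,0,0]' 40
```

```text
clock: 8.88
eef_pos: [0.5783, -0.16, 0.0432]
tcp_rot: [0.001, 0.989, 0.146, 0.001]
force: [0.6, 0.3, 0.1]
opening: 0.0855
grip_force: 0.0
clock: 9.5
eef_pos: [0.5775, -0.1597, 0.0423]
tcp_rot: [0.0, 0.989, 0.146, 0.001]
force: [-1.2, 0.9, 7.6]
opening: 0.0511
grip_force: 40.6
```

```bash
python3 -m handwheel '[0,0,0,0,0,-6,0,0,0,0,0,0,-6,0,0,0,0,0,0,-6,0]' && python3 -c "
from h import *
print(telemetry.sense()['ft_torque'])"
```

```text
clock: 9.88
eef_pos: [0.5781, -0.159, 0.0423]
tcp_rot: [0.0, 0.954, 0.301, 0.001]
force: [0.4, 3.3, 3.4]
opening: 0.051
grip_force: 40.8
[ 0.69002138  0.01155951 -0.11069308]
```

```bash
python3 -m handwheel '[0,0,0,0,0,-8,0,0,0,0,0,0,-8,0,0,0,0,0,0,-8,0,0,0,0,0,0,-8,0,0,0,0,0,0,-8,0]' && python3 -m handwheel '[0,0,0,0,0,-8,0,0,0,0,0,0,-8,0,0,0,0,0,0,-6,0,0,0,0,0,0,0,0]' && python3 -c "
from h import *
s=telemetry.sense();print(s['ft_torque'],s['q'])
im=optics.get_image('wrist');cv2.imwrite('pics/c4.png',cv2.resize(im[40:300,140:400,::-1],None,fx=2.2,fy=2.2))"
```

```text
clock: 10.5
eef_pos: [0.5777, -0.1589, 0.0424]
tcp_rot: [0.0, 0.793, 0.61, 0.001]
force: [0.6, 2.9, 5.9]
opening: 0.0514
grip_force: 41.0
clock: 11.0
eef_pos: [0.5776, -0.1593, 0.0423]
tcp_rot: [0.0, 0.663, 0.749, 0.001]
force: [-2.0, 2.3, 7.6]
opening: 0.0511
grip_force: 41.2
[0.40150049 0.43561233 0.0517919 ] [ 0.55889837  0.67532034 -0.55946844  1.78960059  0.47385818  0.81268143
 -0.11317861]
```

View pics/c4.png

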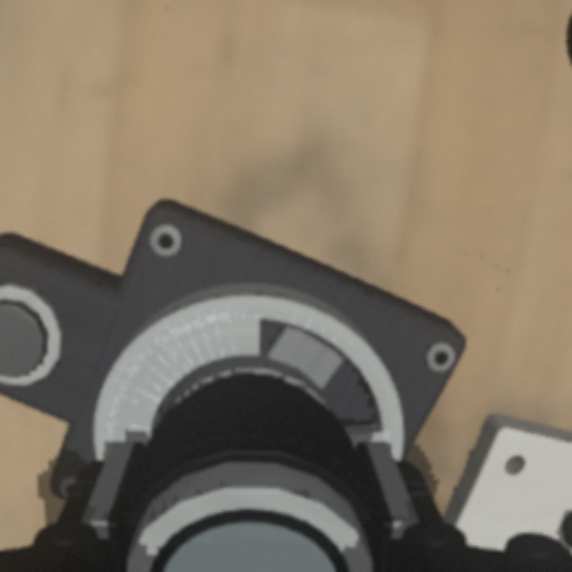

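The ear shows in the open slot (≈305,355). Lifting.

```bash
python3 -m handwheel '[0,0,-0.4,0,0,0,0,0,0,-0.6,0,0,0,0]' && python3 -m handwheel '[0,0,-1,0,0,0,0,0,0,-2,0,0,0,0,0,0,-3,0,0,0,0,0,0,-3,0,0,0,0,0,0,0,0,0,0,0]'
```

```text
clock: 11.3
eef_pos: [0.5766, -0.1599, 0.0512]
tcp_rot: [-0.0, 0.664, 0.748, -0.0]
force: [0.7, 0.2, -2.7]
opening: 0.0511
grip_force: 42.3
clock: 11.92
eef_pos: [0.5789, -0.1599, 0.1448]
tcp_rot: [0.002, 0.664, 0.748, 0.001]
force: [-0.0, 0.3, -3.2]
opening: 0.0512
grip_force: 42.6
```

```bash
python3 -m handwheel '[-4,-1.6,0,0,0,0,0,-4,-1.6,0,0,0,0,0,-4,-1.6,0,0,0,0,0,-4,-1.6,0,0,0,0,0,-4,-1.6,0,0,0,0,0]' && python3 -m handwheel '[-3.6,-1.7,0,0,0,0,0,0,0,3,0,0,0,0,0,0,3,0,0,0,0,0,0,0,0,0,0,0,0,0,0,0,0,0,0]' && python3 m2.py w5; python3 - <<'E'
from h import *
import numpy as np
a=cv2.imread('pics/w5.png'); snap('scene','s5'); b=cv2.imread('pics/s5.png')[90:240,180:380]
cv2.imwrite('pics/c5.png',np.hstack([cv2.resize(a,(400,300)),cv2.resize(b,(400,300))]))
E
```

```text
clock: 12.55
eef_pos: [0.5202, -0.3691, 0.1405]
tcp_rot: [-0.001, 0.664, 0.748, -0.0]
force: [0.5, 0.0, -3.3]
opening: 0.0508
grip_force: 42.7
clock: 13.18
eef_pos: [0.5092, -0.4056, 0.0821]
tcp_rot: [0.0, 0.664, 0.748, 0.0]
force: [0.9, -0.7, -3.1]
opening: 0.0511
grip_force: 43.0
{'clock': 13.175, 'eef_pos': array([ 0.5092, -0.4056,  0.0821]), 'tcp_rot': array([0.0003, 0.6636, 0.7481, 0.0001]), 'force': array([ 0.8813, -0.7255, -3.0923]), 'opening': 0.051113435661067325}
[[-0.1192  0.9929  0.0006]
 [ 0.9929  0.1192 -0.0002]
 [-0.0002  0.0006 -1.    ]]
lens [250.4 231.6] 0.91 [ 0.5087 -0.4242  0.02  ]
lens_tray [250.9 204.2] 0.73 [ 0.5072 -0.4094  0.    ]
ring_gauge [166.7   2. ] 0.58 [ 0.4238 -0.2548  0.    ]
```

View pics/c5.png

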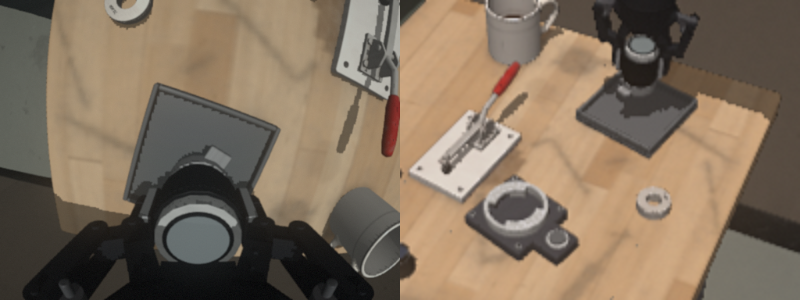

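Lens hangs over the tray's centre, clear of the mug; the mount is empty and the button is down. Lowering.

```bash
python3 -m handwheel '[0,0,2.5,0,0,0,0,0,0,1.5,0,0,0,0,0,0,1,0,0,0,0,0,0,0,0,0,0,0,0,0,0,0,0,0,0]' && python3 -m handwheel '[0,0,0.2,0,0,0,0,0,0,0.2,0,0,0,0,0,0,0,0,0,0,0]'
```

```text
clock: 14.2
eef_pos: [0.5092, -0.4058, 0.0319]
tcp_rot: [0.0, 0.664, 0.748, 0.0]
force: [0.4, 0.6, -3.0]
opening: 0.051
grip_force: 43.0
clock: 14.58
eef_pos: [0.5089, -0.4057, 0.0274]
tcp_rot: [0.0, 0.664, 0.748, 0.0]
force: [0.1, -0.0, -3.4]
opening: 0.0512
grip_force: 43.3
```

```bash
python3 -m handwheel '[0,0,0.1,0,0,0,0,0,0,0,0,0,0,0]' && python3 -m handwheel '[0,0,0.1,0,0,0,0,0,0,0,0,0,0,0]'
```

```text
clock: 14.82
eef_pos: [0.5089, -0.4058, 0.0274]
tcp_rot: [0.0, 0.664, 0.748, -0.0]
force: [-3.1, 1.9, 6.0]
opening: 0.051
grip_force: 44.3
clock: 15.08
eef_pos: [0.5089, -0.4059, 0.0273]
tcp_rot: [0.001, 0.664, 0.748, -0.0]
force: [-6.3, 2.3, 16.4]
opening: 0.0509
grip_force: 45.2
```

```bash
python3 -m handwheel '[0,0,-0.1,0,0,0,0,0,0,0,0,0,0,0.7,0,0,0,0,0,0,0.8,0,0,0,0,0,0,0.9,0,0,0,0,0,0,1]' 20 && python3 -m handwheel '[0,0,0,0,0,0,1,0,0,0,0,0,0,1,0,0,-1,0,0,0,1,0,0,-3,0,0,0,1,0,0,-4,0,0,0,1]' && python3 -m handwheel '[0,0,-4,0,0,0,1,0,0,-4,0,0,0,1,0,0,-3,0,0,0,1,0,0,0,0,0,0,1,0,0,0,0,0,0,1]' && python3 m2.py w6; python3 - <<'E'
from h import *
a=cv2.imread('pics/w6.png'); snap('scene','s6'); b=cv2.imread('pics/s6.png')[90:290,150:416]
cv2.imwrite('pics/c6.png',np.hstack([cv2.resize(a,(400,300)),cv2.resize(b,(400,300))]))
E
```

```text
clock: 15.7
eef_pos: [0.5088, -0.4056, 0.0262]
tcp_rot: [-0.0, 0.664, 0.748, 0.0]
force: [0.3, -0.1, 0.0]
opening: 0.0853
grip_force: 0.0
clock: 16.32
eef_pos: [0.5083, -0.4054, 0.1071]
tcp_rot: [-0.001, 0.664, 0.748, -0.0]
force: [0.1, 0.4, -0.6]
opening: 0.0856
grip_force: 0.0
clock: 16.95
eef_pos: [0.5084, -0.4055, 0.2162]
tcp_rot: [-0.0, 0.664, 0.748, -0.0]
force: [0.2, 0.3, 0.0]
opening: 0.0854
grip_force: 0.0
{'clock': 16.95, 'eef_pos': array([ 0.5084, -0.4055,  0.2162]), 'tcp_rot': array([-0.0001,  0.6637,  0.748 , -0.0002]), 'force': array([0.1518, 0.2898, 0.0423]), 'opening': 0.08544811289969578}
[[-0.119   0.9929 -0.0004]
 [ 0.9929  0.119  -0.0001]
 [-0.     -0.0004 -1.    ]]
lens [255.2 165. ] 0.64 [ 0.5097 -0.4025  0.02  ]
ring_gauge [199.5  36.6] 0.59 [ 0.4254 -0.2566  0.    ]
```

View pics/c6.png

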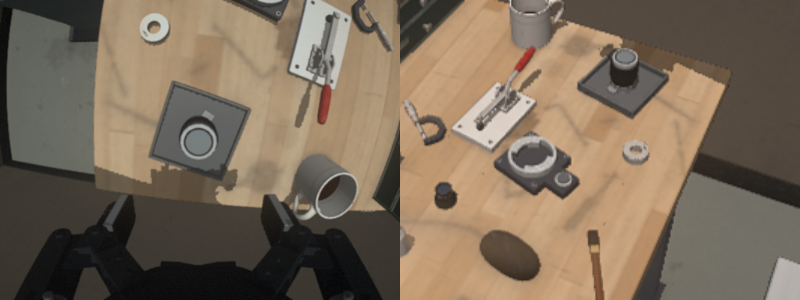

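The lens stands upright in the middle of the tray, the gripper is clear, and everything else is where it was.

```bash
python3 -c "
from bench import job
print(job.sign_off())"
```

```text
the job is handed in; nothing more can be done
None
```

The job is handed in at about 17 s on the robot's clock: the release button is fully down, and the lens was turned about 80° anticlockwise, lifted off and set down upright in the middle of the tray, with nothing else disturbed in the last pictures.

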